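Pack the handle-fitting kit tray

ROBOT

A 6-joint arm with a two-finger parallel gripper is mounted at the origin on a cart in front of the work surface, level with it; the furniture and walls round the work are solid. World frame = base frame: x ahead of the robot, y to its left, z up, the work surface at z = 0. Lengths are in m, angles in rad, forces in N, time in s.
With the tool pointing down it reaches from about 0.4 to 0.925 m from the base axis. Payload 12.5 kg.
Tool frame: the origin (TCP) lies at the very end of the fingers, on their centre line; the grasp point (between the pads) lies 19 mm behind it; z points along the fingers, y is the direction in which the jaws open and shut (so a half turn about z gives the same grasp; the last joint's range is limited). The gripper opens to 95 mm and grips with 3 to 60 N. Pads are 20 mm wide; open, the fingers measure 119 mm over their backs; the gripper's body (75 mm by 180 mm) begins 59 mm behind the grasp point.
Start: joints at [1.024, 0.491, 1.559, -0, 1.092, -0.106], TCP at [0.267, 0.565, 0.215] pointing down, gripper open.
Joint ranges: [-3.1, 3.1], [-0.84, 2.19], [0.05, 2.79], [-1.13, 4.28], [0.06, 2.93], [-2.69, 2.69]. Speed limits (rad/s): [2.22, 2.22, 2.79, 3.14, 3.14, 3.14].

INTERFACE

Orientations are given as a unit quaternion [w, x, y, z].
In Python, from rig import r gives the robot as it stands.
- The arm moves only by the tool send_rows, never from a script. Its argument "increments" is a list of rows, each a list of 3 entries, a list of its own where there are three numbers: the shift along the tool's x, y, z in mm, then the turn, a rotation vector about the tool's x, y, z in degrees, then the opening, from -1 (shut) to 1 (fully open). In form: [[[dx, dy, dz], [wx, wy, wz], jaw], ...]. A call has 1 to 5 rows; each row is the pose to reach, as a shift and turn from the pose commanded when the call began, along the tool's axes at that moment; what a row does not reach only later rows make up. A row lasts 1/8 s, in which the tool goes at most 62.5 mm and 10.7 degrees, less where a joint would pass 70% of its speed; a pose out of reach is approached as far as the arm can. A call with a gripper value outside its range is refused whole. The fingers move at their own pace and stop on an object; the grip force is fixed at half the most. Time passes only in rows, so rows that repeat a pose let the fingers close. It gives the time, the measured TCP pose, the force and the opening at its end, in the units of the state.
- r.get_obs(): the state, without advancing time (a new reading comes with each control period).
- r.capture(name): name is "scene" or "top" or "wrist"; returns a dict with "image" (420x560x3 uint8, red, green, blue), "K" (3x3 intrinsics, pixels), "dist_coeffs" ([k1, k2, p1, p2, k3] as OpenCV has them; the pictures are not rectified), "cam_to_world" (4x4, takes a point from camera to world coordinates). Camera axes: x right, y down, z forward; pixel columns grow to the right and rows downward; lengths in m; the calibration is good to about 2 mm. A picture is of the moment at which its call begins. There is no depth.
- r.finish_job(): hands the job in, once; it reports no verdict.
The state is a dict: "t": time; "joint_pos": joint angles; "qd": joint speeds; "joint_torque": joint torques, N m; "position": TCP position; "eef_rot": TCP orientation; "wrist_force": force on the tool from outside, world axes, zero at the start; "moment": the same for the moment, N m; "width": finger opening in m.
Only numpy, scipy, OpenCV 4.12 (cv2) and the standard library are available. Lean on these libraries where they do the work, as an engineer would, in place of code of your own. Each camera call takes 0.05 s, during which the arm holds its last target. There are 200 camera calls.

TASK

Pack the kit for fitting a knife handle: put the wooden handle blank, the felt marker, the small grey whetstone and the small black ferrule ring into the wooden kit tray, each lying flat on the floor of the recess that is made for its size. Leave the look-alikes, the wider black eye loupe and the larger green stone, where they are.

Things in the scene. Friction and masses are not known exactly. Their poses are not given: they have to be found in the camera images.
- blank_mid (a point): eight-sided pale wooden handle blank lying on the table, 118 mm long (its y axis), 23 mm wide (x), 19 mm high; the point is its centre, half-way up
- marker_mid (a point): white felt marker with a dark cap lying on the table, 124 mm long (its x axis), 13 mm wide (y), 13 mm high; the point is its centre, half-way up; it does not roll
- grey_stone_mid (a point): small grey whetstone lying flat, 100 mm long (its y axis), 40 mm wide (x), 18 mm high; the point is its centre, half-way up
- ring_mid (a point): small black ferrule ring standing on its end, 23 mm outer diameter, 22 mm high, z up; the point is its centre, half-way up
- eye_loupe_mid (a point): black eye loupe, a wider ring than the ferrule: 37 mm diameter, 22 mm high; look-alike, leave it; the point is its centre, half-way up
- green_mid (a point): green whetstone, larger than the grey one: 108 mm long (its y axis), 46 mm wide (x), 22 mm high; look-alike, leave it; the point is its centre, half-way up
- blank_recess (a point): recess for the handle blank: 132 mm long (its x axis), 39 mm wide (y). The kit tray (258 x 154 mm, fixed) carries four inserts side by side, in any order, each 62 mm wide and 144 mm long with one dark-floored recess in its middle; all recesses are 5 mm deep, their floors 8 mm and the rims round them 13 mm above the table (the tray's outer frame is 11 mm high). The point is the centre of the recess floor, z up
- marker_recess (a point): recess for the marker, the narrowest long one: 138 mm long (its x axis), 27 mm wide (y), 5 mm deep; the point is the centre of its floor, z up
- stone_recess (a point): recess for the grey stone, the widest: 114 mm long (its x axis), 56 mm wide (y), 5 mm deep; the point is the centre of its floor, z up
- ferrule_recess (a point): recess for the ferrule, the small square one: 39 x 39 mm, 5 mm deep; the point is the centre of its floor, z up
Not all that is in view belongs to the job. Leave any pink or white look-alike of the part that bears ring_mid alone.

How it is judged:
By the outcome, as a careful person would: the job done as asked, in the order asked, and still so for the second after the job is handed in, with the robot touching nothing.
It also fails if it takes over 112 s, if anything falls off the work surface, if the arm or the gripper's body presses on something with over 40 N, if the wrist force passes 120 N, or if a joint passes its speed limit or range.

## Working session

There is one attempt and no reset: what is moved stays moved. The work goes in short steps, Python scripts to look and compute and a tool call to move; the robot and the scene stay as the last step left them, time stands still between calls to the robot, and variables do not carry over. Pictures are saved under pics/ and viewed, about 12 in all and at most 16, crops included, and the job is handed in when it is done.

Besides the shell and the picture viewer there is one more tool, called after "Request:" as name(argument=value, ...) on one line, values as JSON. send_rows: Moves the arm, as the interface text tells. Its arguments: {"type":"object","properties":{"increments":{"type":"array"}},"required":["increments"]}

```bash
ls; mkdir -p pics; python3 - <<'E'
from rig import r
import cv2,pickle
o=r.get_obs();print({k:o[k] for k in('t','position','eef_rot','width')})
for n in('scene','top'):
    c=r.capture(n);pickle.dump(c,open(n+'.pkl','wb'));cv2.imwrite(f'pics/{n}0.png',cv2.resize(c['image'][:,:,::-1],(800,600)))
    print(n,c['K'],c['dist_coeffs'],c['cam_to_world'])
E
```

```text
pics
{'t': 0.0, 'position': array([0.26650683, 0.56504612, 0.21404119]), 'eef_rot': array([-1.90041921e-04,  2.18609417e-01,  9.75812268e-01, -5.50731937e-04]), 'width': 0.09522543698716142}
scene [[439.09510687   0.         269.75660696]
 [  0.         439.09510687 211.14088566]
 [  0.           0.           1.        ]] [0.01416604 0.         0.         0.         0.        ] [[-0.52549533 -0.64793793  0.55139015  0.08092142]
 [-0.85079087  0.39784192 -0.34333177  0.30768566]
 [ 0.00309157 -0.64953694 -0.76032375  0.69316667]
 [ 0.          0.          0.          1.        ]]
top [[437.89586169   0.         289.63769768]
 [  0.         437.89586169 217.72540526]
 [  0.           0.           1.        ]] [0.00486975 0.         0.         0.         0.        ] [[-0.00711958 -0.98137804  0.1919543   0.36562429]
 [-0.99966093  0.01179303  0.02321518  0.02591409]
 [-0.02504659 -0.19172393 -0.98112925  0.87726232]
 [ 0.          0.          0.          1.        ]]
```

View pics/top0.png

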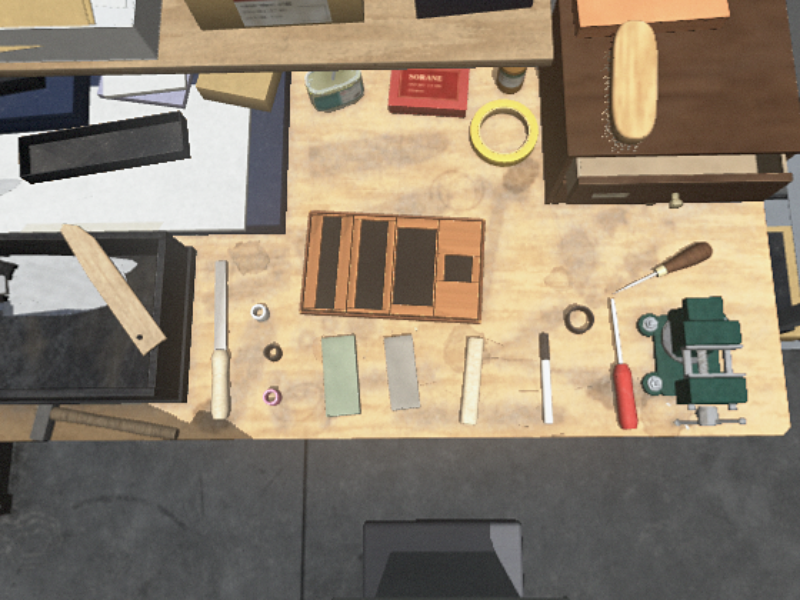

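View pics/scene0.png

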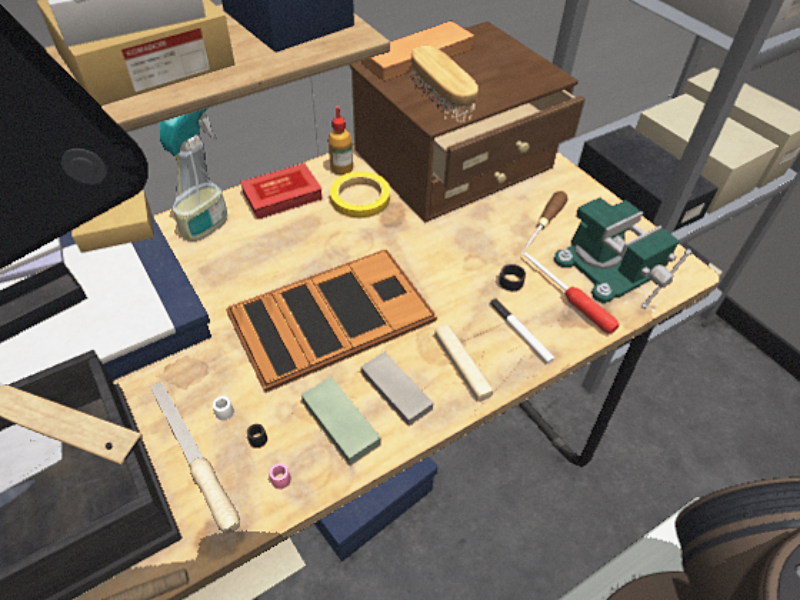

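The top view shows, at 800x600 scale:
- **Tray:** about (310,211) to (480,321). Its recesses run left to right as marker, blank, stone and ferrule.
- **Parts:** blank (471,380), marker (546,378), grey stone (402,372), black ring (273,352).
- **Look-alikes:** loupe (579,319), green stone (341,375).

```bash
cat > h.py <<'E'
import numpy as np,cv2
from scipy.spatial.transform import Rotation as R
def ray(c,uv,z):
    uv=np.array(uv,float).reshape(-1,1,2)
    n=cv2.undistortPoints(uv,c['K'],np.array(c['dist_coeffs'],float)).reshape(-1,2)
    T=c['cam_to_world'];d=np.c_[n,np.ones(len(n))]@T[:3,:3].T
    return T[:3,3]+d*((z-T[2,3])/d[:,2])[:,None]
def proj(c,P):
    T=np.linalg.inv(c['cam_to_world']);P=np.array(P,float).reshape(-1,3)
    return cv2.projectPoints(P,cv2.Rodrigues(T[:3,:3])[0],T[:3,3],c['K'],np.array(c['dist_coeffs'],float))[0].reshape(-1,2)
def rot(o):
    q=o['eef_rot'];return R.from_quat([q[1],q[2],q[3],q[0]])
def move(o,p,yaw=None):
    """tool-frame shift (mm) to TCP p and turn (deg) so that tool z is down and tool y at yaw (deg, mod 180)"""
    r0=rot(o);d=r0.inv().apply(np.array(p)-o['position'])*1000
    w=None
    if yaw is not None:
        best=None
        for k in(0,180):
            a=np.radians(yaw+k);y=np.array([np.cos(a),np.sin(a),0]);z=np.array([0,0,-1.]);x=np.cross(y,z)
            v=(r0.inv()*R.from_matrix(np.c_[x,y,z])).as_rotvec(degrees=True)
            if best is None or np.linalg.norm(v)<np.linalg.norm(best):best=v
        w=best
    return d.round(1),None if w is None else w.round(1)
E
python3 - <<'E'
import pickle,numpy as np
from h import *
from rig import r
c=pickle.load(open('top.pkl','rb'))
def s(n,uv,z):
    p=ray(c,np.array(uv)*.7,z);print(n,p[:,:2].round(4).tolist(),p.mean(0).round(4));return p
s('blank',[(474,337),(469,423)],.019);s('marker',[(544,333),(547,422)],.013)
s('grey',[(384,337),(413,334),(419,407),(391,410)],.018);s('ring',[(273,352)],.022)
s('tray',[(310,211),(484,218),(479,321),(302,314)],.011)
s('recM',[(331,262)],.008);s('recB',[(372,264)],.008);s('recS',[(414,266)],.008);s('recF',[(458,268)],.008)
s('shelf',[(300,70),(550,65)],.3)
s('green',[(341,375)],.02);s('edge',[(300,436)],0)
o=r.get_obs();w=r.capture('wrist')
Rm=rot(o).as_matrix();print('cam in tool',Rm.T@(w['cam_to_world'][:3,3]-o['position']),(Rm.T@w['cam_to_world'][:3,:3]).round(3));print('toolaxes',Rm.round(3))
print(w['K'][0],w['dist_coeffs'])
E
```

```text
blank [[0.4959, -0.0369], [0.3789, -0.0272]] [ 0.4374 -0.032   0.019 ]
marker [[0.5014, -0.1346], [0.3795, -0.1329]] [ 0.4405 -0.1338  0.013 ]
grey [[0.4975, 0.0879], [0.5012, 0.0475], [0.4008, 0.0401], [0.3971, 0.0782]] [0.4491 0.0634 0.018 ]
ring [[0.4776, 0.2413]] [0.4776 0.2413 0.022 ]
tray [[0.686, 0.1972], [0.6712, -0.0564], [0.5198, -0.045], [0.5327, 0.2048]] [0.6024 0.0751 0.011 ]
recM [[0.6092, 0.1654]] [0.6092 0.1654 0.008 ]
recB [[0.6054, 0.1061]] [0.6054 0.1061 0.008 ]
recS [[0.6016, 0.0457]] [0.6016 0.0457 0.008 ]
recF [[0.5978, -0.0174]] [ 0.5978 -0.0174  0.008 ]
shelf [[0.7308, 0.154], [0.7305, -0.1001]] [0.7306 0.027  0.3   ]
green [[0.4451, 0.1468]] [0.4451 0.1468 0.02  ]
edge [[0.3633, 0.2051]] [0.3633 0.2051 0.    ]
cam in tool [ 0.08329082 -0.0003118  -0.16997479] [[-0.    -0.956 -0.292]
 [ 1.     0.    -0.   ]
 [ 0.001 -0.292  0.956]]
toolaxes [[-0.904  0.427 -0.001]
 [ 0.427  0.904 -0.001]
 [ 0.    -0.001 -1.   ]]
[291.21322845   0.         278.5550955 ] [-0.01181111  0.          0.          0.          0.        ]
```

```bash
python3 - <<'E'
from h import *
from rig import r
print(move(r.get_obs(),[.437,-.032,.18],85.3))
E
```

```text
(array([-408.9, -467.3,   34.5]), array([ -0. ,  -0. , -20.6]))
```

Request:
send_rows(increments=[[[-40,-46,0],[0,0,-4],0.3],[[-80,-92,0],[0,0,-8],0.3],[[-120,-138,0],[0,0,-12],0.3],[[-160,-183,0],[0,0,-16],0.3],[[-200,-229,0],[0,0,-20.6],0.3]])

```text
t: 0.78
position: [0.35, 0.2711, 0.2147]
eef_rot: [0.0, 0.039, 0.999, 0.0]
wrist_force: [2.2, -0.6, 0.1]
width: 0.0624
```

```bash
python3 - <<'E'
from h import *
from rig import r
print(move(r.get_obs(),[.437,-.032,.18],85.3))
E
```

```text
(array([-110.4, -295.4,   34.6]), array([0. , 0. , 0.2]))
```

Request:
send_rows(increments=[[[-28,-55,7],[0,0,0],0.3],[[-56,-110,14],[0,0,0],0.3],[[-84,-165,21],[0,0,0],0.3],[[-110,-220,34],[0,0,0],0.3],[[-110,-280,34],[0,0,0],0.3]])

```text
t: 1.4
position: [0.4374, -0.0173, 0.1798]
eef_rot: [-0.0, 0.041, 0.999, 0.0]
wrist_force: [1.2, -0.1, -0.7]
width: 0.0618
```

Request:
send_rows(increments=[[[0,-10,0],[0,0,0],0.3],[[0,-10,0],[0,0,0],0.3]])

```text
t: 1.65
position: [0.4358, -0.0253, 0.1806]
eef_rot: [-0.0, 0.041, 0.999, 0.0]
wrist_force: [0.4, 0.5, -0.1]
width: 0.0619
```

```bash
python3 - <<'E'
from h import *
from rig import r
import pickle
c=r.capture('wrist');pickle.dump(c,open('w1.pkl','wb'));cv2.imwrite('pics/w1.png',cv2.resize(c['image'][:,:,::-1],(800,600)))
o=r.get_obs();print(o['position'],o['t'],move(o,[.437,-.032,.18],85.3))
print((proj(c,[[.437,-.032,.019],[.4959,-.0369,.019],[.3789,-.0272,.019]])/.7).round())
E
```

```text
[ 0.43589252 -0.02458226  0.18066345] 1.7 (array([-1.7, -7.3,  0.7]), array([0., 0., 0.]))
[[390. 277.]
 [391. 344.]
 [390. 205.]]
```

View pics/w1.png

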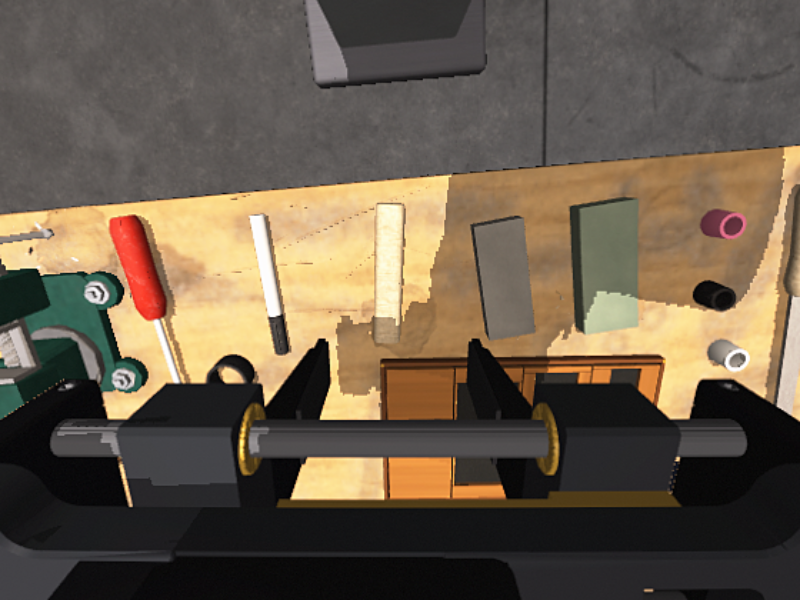

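The wrist view shows the blank centred at about (389,273), within a few pixels of my prediction (390,277). I'll descend and grip it.

Request:
send_rows(increments=[[[-1.5,-7.5,50],[0,0,0],0.3],[[-1.5,-7.5,100],[0,0,0],0.3],[[-1.5,-7.5,140],[0,0,0],0.3],[[-1.5,-7.5,165],[0,0,0],0.3],[[-1.5,-7.5,173],[0,0,0],0.3]])

```text
t: 2.33
position: [0.4365, -0.0312, 0.0066]
eef_rot: [-0.001, 0.039, 0.999, 0.0]
wrist_force: [0.1, -0.9, 0.8]
width: 0.0617
```

Request:
send_rows(increments=[[[0,0,0],[0,0,0],0.3],[[0,0,0],[0,0,0],-0.3],[[0,0,0],[0,0,0],-1],[[0,0,0],[0,0,0],-1],[[0,0,0],[0,0,0],-1]])

```text
t: 2.95
position: [0.4369, -0.0328, 0.0078]
eef_rot: [0.0, 0.041, 0.999, 0.0]
wrist_force: [0.1, -1.1, -0.5]
width: 0.0272
```

Request:
send_rows(increments=[[[0,0,0],[0,0,0],-1],[[0,0,0],[0,0,0],-1],[[0,0,0],[0,0,0],-1]])

```text
t: 3.32
position: [0.4369, -0.0328, 0.0078]
eef_rot: [0.0, 0.041, 0.999, -0.0]
wrist_force: [-1.2, -0.8, 5.4]
width: 0.0226
```

Request:
send_rows(increments=[[[0,0,-20],[0,0,0],-1],[[0,0,-60],[0,0,0],-1],[[0,0,-90],[0,0,0],-1],[[0,0,-90],[0,0,0],-1]])

```text
t: 3.82
position: [0.4376, -0.0329, 0.0991]
eef_rot: [0.002, 0.041, 0.999, -0.0]
wrist_force: [-0.4, 0.2, -0.8]
width: 0.0225
```

```bash
python3 - <<'E'
from h import *
from rig import r
import pickle
for f in('top','w1'):
    c=pickle.load(open(f+'.pkl','rb'));im=c['image']
    q=proj(c,np.array([[.686,.197,.011],[.671,-.056,.011],[.52,-.045,.011],[.533,.205,.011]]))
    m=np.zeros(im.shape[:2],np.uint8);cv2.fillConvexPoly(m,q.astype(int),255)
    d=((im.max(2)<75)&(m>0)).astype(np.uint8)
    if f=='w1':continue
    for k in cv2.findContours(d,0,1)[0]:
        if cv2.contourArea(k)<60:continue
        (u,s,a)=cv2.minAreaRect(k);b=ray(c,cv2.boxPoints((u,s,a)),.0105);p=ray(c,[u],.0105)[0]
        e=b[1]-b[0],b[2]-b[1];e=sorted(e,key=np.linalg.norm)
        print(p.round(4),[np.linalg.norm(x).round(4) for x in e],np.degrees(np.arctan(e[1][1]/e[1][0])).round(1))
o=r.get_obs();print(o['position'],o['width'])
E
```

```text
[ 0.43756872 -0.03285125  0.09906554] 0.022501799609762566
```

```bash
cat > rec.py <<'E'
from h import *
import pickle
def recs(c):
    im=c['image'];q=proj(c,np.array([[.686,.197,.011],[.671,-.056,.011],[.52,-.045,.011],[.533,.205,.011]]))
    m=np.zeros(im.shape[:2],np.uint8);cv2.fillConvexPoly(m,q.astype(np.int32),255)
    v=im.astype(int);d=((v[:,:,0]-v[:,:,2]<30)&(v.max(2)<110)&(m>0)).astype(np.uint8)
    d=cv2.morphologyEx(d,cv2.MORPH_OPEN,np.ones((3,3),np.uint8))
    for k in cv2.findContours(d,cv2.RETR_EXTERNAL,cv2.CHAIN_APPROX_NONE)[0]:
        if cv2.contourArea(k)<60:continue
        u=cv2.minAreaRect(k);b=ray(c,cv2.boxPoints(u),.0105);p=ray(c,[u[0]],.0105)[0]
        e=sorted((b[1]-b[0],b[2]-b[1]),key=np.linalg.norm)
        print(p.round(4),[np.linalg.norm(x).round(4) for x in e],np.degrees(np.arctan2(e[1][1],e[1][0])).round(1))
if __name__=='__main__':
    c=pickle.load(open('top.pkl','rb'));print(c['image'][int(264*.7),int(372*.7)]);recs(c)
E
python3 rec.py
```

```text
[76 66 56]
[ 0.5973 -0.0181  0.0105] [np.float64(0.0358), np.float64(0.0368)] -90.8
[0.6002 0.045  0.0105] [np.float64(0.0549), np.float64(0.112)] -3.6
[0.6043 0.1071 0.0105] [np.float64(0.0382), np.float64(0.1302)] -3.4
[0.6083 0.1689 0.0105] [np.float64(0.0261), np.float64(0.1365)] -3.8
```

```bash
python3 - <<'E'
from h import *
from rig import r
print(move(r.get_obs(),[.604,.107,.06],86.5))
E
```

```text
(array([-154.4,  152.9,   39.6]), array([-0. ,  0.2, -1.2]))
```

Request:
send_rows(increments=[[[-38,38,0],[0,0,0],-1],[[-77,76,0],[0,0,0],-1],[[-115,115,0],[0,0,-1],-1],[[-154.5,153,10],[0,0,-1.5],-1],[[-154.5,153,39],[0,0,-1.5],-1]])

```text
t: 4.45
position: [0.6056, 0.1095, 0.057]
eef_rot: [0.001, 0.026, 1.0, 0.0]
wrist_force: [-1.0, 0.3, -0.8]
width: 0.0227
```

Request:
send_rows(increments=[[[0,0,10],[0,0,0],-1],[[0,0,10],[0,0,0],-1],[[0,0,10],[0,0,0],-1]])

```text
t: 4.82
position: [0.6034, 0.1068, 0.0493]
eef_rot: [0.0, 0.028, 1.0, 0.0]
wrist_force: [0.5, -0.9, -0.9]
width: 0.0227
```

```bash
python3 - <<'E'
from h import *
from rig import r
import pickle
c=r.capture('wrist');pickle.dump(c,open('w2.pkl','wb'));cv2.imwrite('pics/w2.png',cv2.resize(c['image'][:,:,::-1],(800,600)))
print(move(r.get_obs(),[.604,.107,.0165],86.5))
E
```

```text
(array([-0.4,  0.1, 33. ]), array([0. , 0.1, 0.3]))
```

View pics/w2.png

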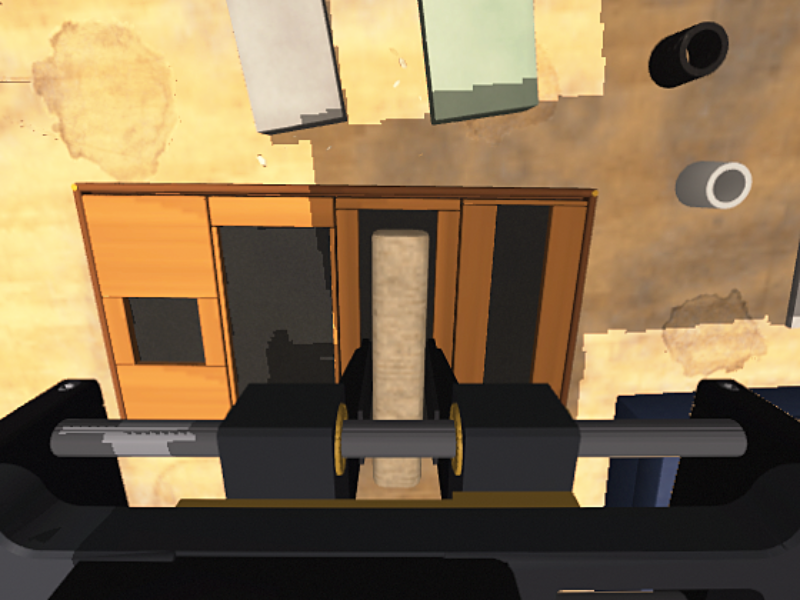

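The blank hangs centred over its recess at about (400,235) to (400,485). Lowering and releasing it now.

Request:
send_rows(increments=[[[0,0,18],[0,0,0.3],-1],[[0,0,28],[0,0,0.3],-1],[[0,0,33],[0,0,0.3],-1],[[0,0,33],[0,0,0.3],-1]])

```text
t: 5.38
position: [0.6032, 0.1072, 0.0153]
eef_rot: [-0.0, 0.03, 1.0, 0.0]
wrist_force: [-0.1, 1.0, -0.5]
width: 0.0229
```

Request:
send_rows(increments=[[[0,0,0],[0,0,0],-0.26],[[0,0,0],[0,0,0],-0.26],[[0,0,0],[0,0,0],-0.26],[[0,0,-30],[0,0,0],-0.26],[[0,0,-80],[0,0,0],-0.26]])

```text
t: 6.0
position: [0.6024, 0.1071, 0.0952]
eef_rot: [-0.002, 0.03, 1.0, -0.0]
wrist_force: [0.3, -0.9, 0.2]
width: 0.0353
```

```bash
python3 - <<'E'
from h import *
from rig import r
print(move(r.get_obs(),[.4405,-.1338,.13],89.2))
E
```

```text
(array([ 147.2, -250.3,  -34.3]), array([-0. , -0.2, -2.7]))
```

Request:
send_rows(increments=[[[30,-50,-20],[0,0,0],-0.3],[[60,-100,-34],[0,0,-1],-0.3],[[90,-150,-34],[0,0,-2],-0.3],[[120,-200,-34],[0,0,-2.7],-0.3],[[147,-250,-34],[0,0,-2.7],-0.3]])

```text
t: 6.62
position: [0.4403, -0.1347, 0.1299]
eef_rot: [0.0, 0.006, 1.0, -0.0]
wrist_force: [0.5, -1.1, -0.9]
width: 0.0333
```

Request:
send_rows(increments=[[[0,0,0],[0,0,0],-0.3],[[0,0,0],[0,0,0],-0.3],[[0,0,0],[0,0,0],-0.3]])

```text
t: 7.0
position: [0.442, -0.1325, 0.1296]
eef_rot: [0.0, 0.006, 1.0, 0.0]
wrist_force: [0.7, -0.6, -0.0]
width: 0.0335
```

```bash
python3 - <<'E'
from h import *
from rig import r
import pickle
c=r.capture('wrist');pickle.dump(c,open('w3.pkl','wb'));cv2.imwrite('pics/w3.png',cv2.resize(c['image'][:,:,::-1],(800,600)))
o=r.get_obs();print(o['position'],move(o,[.4405,-.1338,.0065],89.2))
print((proj(c,[[.4405,-.1338,.013],[.5014,-.1346,.013],[.3795,-.1329,.013]])/.7).round())
E
```

```text
[ 0.4419849  -0.13246492  0.12957062] (array([  1.5,  -1.4, 123.1]), array([0. , 0. , 0.2]))
[[396. 289.]
 [396. 366.]
 [397. 202.]]
```

View pics/w3.png

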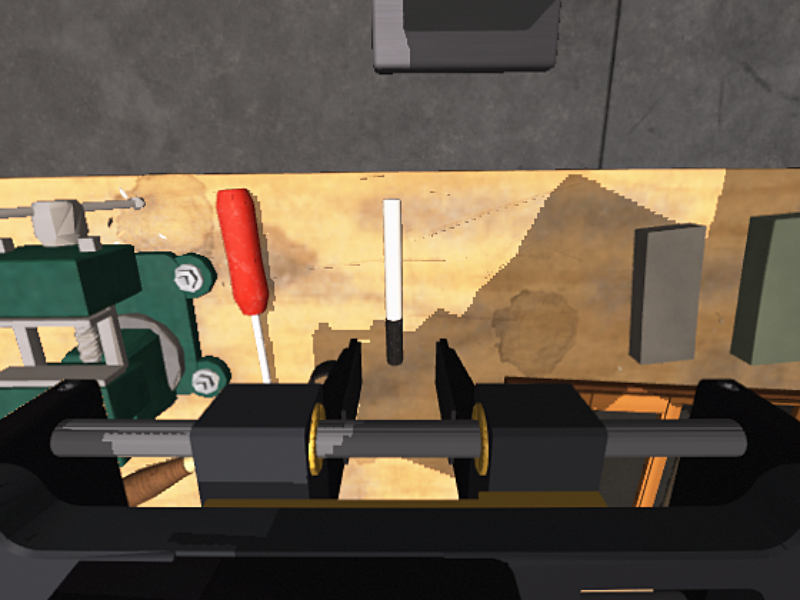

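The marker shows at (392,200) to (394,364), about 3 mm towards -y of my estimate. I'll correct for that and grip it with the tips 4 mm above the table, then release it just above the rim.

Request:
send_rows(increments=[[[2.5,-3.5,50],[0,0,-0.6],-0.3],[[2.5,-3.5,90],[0,0,-0.6],-0.3],[[2.5,-3.5,115],[0,0,-0.6],-0.3],[[2.5,-3.5,125.5],[0,0,-0.6],-0.3],[[2.5,-3.5,125.5],[0,0,-0.6],-0.3]])

```text
t: 7.68
position: [0.439, -0.1364, 0.0039]
eef_rot: [-0.0, 0.001, 1.0, 0.0]
wrist_force: [0.0, 0.4, -0.6]
width: 0.0334
```

Request:
send_rows(increments=[[[0,0,0],[0,0,0],-0.6],[[0,0,0],[0,0,0],-1],[[0,0,0],[0,0,0],-1],[[0,0,0],[0,0,0],-1],[[0,0,0],[0,0,0],-1]])

```text
t: 8.3
position: [0.4392, -0.137, 0.0048]
eef_rot: [0.001, 0.001, 1.0, -0.0]
wrist_force: [0.1, 0.9, 8.0]
width: 0.0124
```

Request:
send_rows(increments=[[[0,0,0],[0,0,0],-1],[[0,0,-20],[0,0,0],-1],[[0,0,-60],[0,0,0],-1],[[0,0,-90],[0,0,0],-1],[[0,0,-90],[0,0,0],-1]])

```text
t: 8.93
position: [0.4397, -0.1373, 0.096]
eef_rot: [0.002, 0.001, 1.0, -0.001]
wrist_force: [0.3, 0.2, 0.1]
width: 0.0127
```

```bash
python3 - <<'E'
from h import *
from rig import r
print(r.get_obs()['position'],move(r.get_obs(),[.608,.169,.07],86.3))
E
```

```text
[ 0.43965532 -0.13729219  0.09600462] (array([-167.4,  306.8,   26.1]), array([-0.1,  0.2,  3.5]))
```

Request:
send_rows(increments=[[[-30,54,0],[0,0,0],-1],[[-60,108,0],[0,0,1],-1],[[-90,162,0],[0,0,2],-1],[[-120,216,0],[0,0,3.5],-1],[[-148,270,0],[0,0,3.5],-1]])

```text
t: 9.55
position: [0.5881, 0.1346, 0.093]
eef_rot: [-0.001, 0.032, 0.999, -0.0]
wrist_force: [1.2, -0.5, 1.2]
width: 0.0128
```

Request:
send_rows(increments=[[[-19,37,5],[0,0,0],-1],[[-19,37,40],[0,0,0],-1],[[-19,37,45],[0,0,0],-1],[[-19,37,45],[0,0,0],-1],[[-19,37,45],[0,0,0],-1]])

```text
t: 10.18
position: [0.6094, 0.1679, 0.0501]
eef_rot: [0.001, 0.032, 0.999, 0.0]
wrist_force: [0.2, -0.5, 0.3]
width: 0.0127
```

```bash
python3 - <<'E'
from h import *
from rig import r
import pickle
c=r.capture('wrist');pickle.dump(c,open('w4.pkl','wb'));cv2.imwrite('pics/w4.png',cv2.resize(c['image'][:,:,::-1],(800,600)))
o=r.get_obs();print(o['position'],move(o,[.608,.169,.0145],86.3))
E
```

```text
[0.60937699 0.16799539 0.05021025] (array([ 1.5,  0.9, 35.7]), array([0. , 0.1, 0. ]))
```

View pics/w4.png

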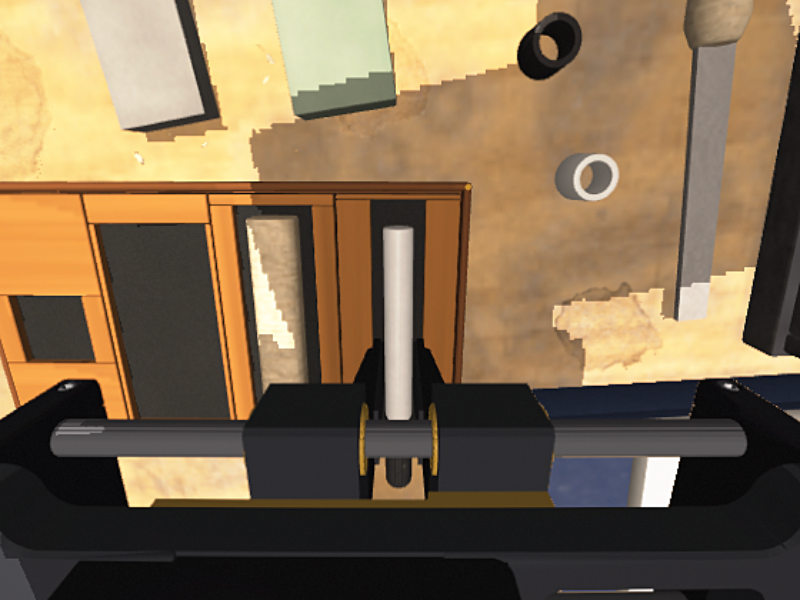

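The blank lies in its recess. The marker hangs centred over the narrow recess at about (398,228) to (398,485).

Request:
send_rows(increments=[[[1.5,1,20],[0,0,0],-1],[[1.5,1,30],[0,0,0],-1],[[1.5,1,35.5],[0,0,0],-1],[[1.5,1,35.5],[0,0,0],-1],[[1.5,1,35.5],[0,0,0],-1]])

```text
t: 10.85
position: [0.6078, 0.1695, 0.0141]
eef_rot: [0.0, 0.032, 0.999, 0.0]
wrist_force: [-0.0, 0.3, 0.2]
width: 0.0132
```

Request:
send_rows(increments=[[[0,0,0],[0,0,0],-0.5],[[0,0,0],[0,0,0],-0.5],[[0,0,0],[0,0,0],-0.5],[[0,0,-30],[0,0,0],-0.5],[[0,0,-80],[0,0,0],-0.4]])

```text
t: 11.48
position: [0.6067, 0.1693, 0.0932]
eef_rot: [-0.002, 0.032, 0.999, -0.0]
wrist_force: [-0.3, 0.2, 0.7]
width: 0.0273
```

```bash
python3 - <<'E'
from h import *
from rig import r
print(r.get_obs()['position'],move(r.get_obs(),[.449,.0632,.14],94.3))
E
```

```text
[0.60669546 0.16934425 0.09318013] (array([ 150.8, -116. ,  -46.3]), array([-0. , -0.2, -8. ]))
```

Request:
send_rows(increments=[[[38,-29,-20],[0,0,-2],-0.4],[[76,-58,-46],[0,0,-4],0.2],[[114,-87,-46],[0,0,-6],0.26],[[151,-116,-46],[0,0,-8],0.26],[[151,-116,-46],[0,0,-8],0.26]])

```text
t: 12.1
position: [0.4474, 0.0624, 0.1401]
eef_rot: [-0.0, -0.037, 0.999, 0.0]
wrist_force: [-0.7, -0.2, -0.6]
width: 0.0589
```

Request:
send_rows(increments=[[[0,0,0],[0,0,0],0.26],[[0,0,0],[0,0,0],0.26],[[0,0,0],[0,0,0],0.26]])

```text
t: 12.48
position: [0.4499, 0.0637, 0.1394]
eef_rot: [-0.0, -0.038, 0.999, 0.0]
wrist_force: [0.6, 0.0, 0.4]
width: 0.0599
```

```bash
python3 - <<'E'
from h import *
from rig import r
import pickle
c=r.capture('wrist');pickle.dump(c,open('w5.pkl','wb'));cv2.imwrite('pics/w5.png',cv2.resize(c['image'][:,:,::-1],(800,600)))
o=r.get_obs();print(o['position'],move(o,[.449,.0632,.0065],94.3))
print((proj(c,[[0.4975, 0.0879,.018], [0.5012, 0.0475,.018], [0.4008, 0.0401,.018], [0.3971, 0.0782,.018]])/.7).round().tolist())
E
```

```text
[0.44970924 0.06366842 0.13940456] (array([  0.7,  -0.4, 132.9]), array([ 0. , -0. ,  0.1]))
[[425.0, 351.0], [372.0, 352.0], [370.0, 219.0], [425.0, 217.0]]
```

View pics/w5.png

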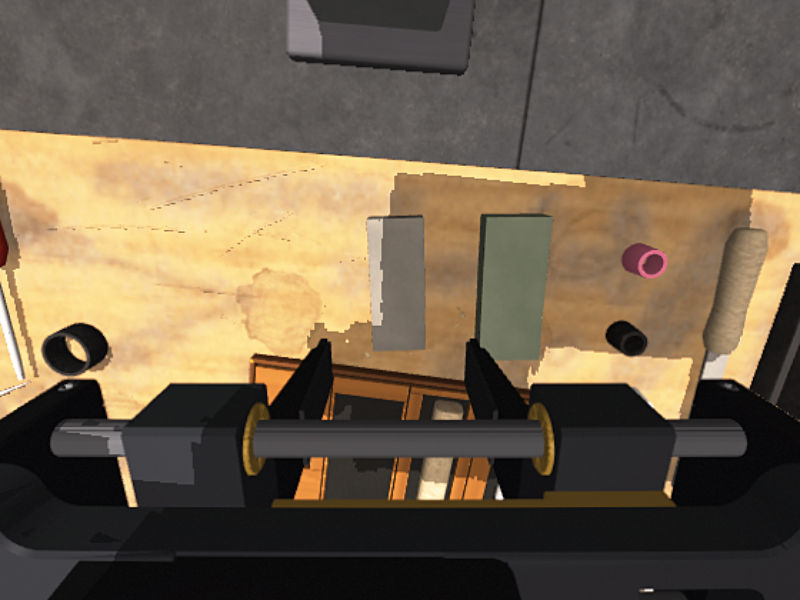

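The grey stone spans columns 369-425 and rows 215-351, matching the prediction. Gripping it now.

Request:
send_rows(increments=[[[1,-0.5,50],[0,0,0],0.26],[[1,-0.5,95],[0,0,0],0.26],[[1,-0.5,122],[0,0,0],0.26],[[1,-0.5,132.5],[0,0,0],0.26],[[1,-0.5,132.5],[0,0,0],0.26]])

```text
t: 13.15
position: [0.4485, 0.0629, 0.007]
eef_rot: [-0.0, -0.038, 0.999, 0.0]
wrist_force: [-0.0, 0.8, 0.0]
width: 0.0601
```

Request:
send_rows(increments=[[[0,0,0],[0,0,0],0],[[0,0,0],[0,0,0],-0.5],[[0,0,0],[0,0,0],-1],[[0,0,0],[0,0,0],-1],[[0,0,0],[0,0,0],-1]])

```text
t: 13.78
position: [0.4488, 0.0628, 0.0078]
eef_rot: [0.001, -0.038, 0.999, 0.0]
wrist_force: [-1.1, -0.4, 8.2]
width: 0.0399
```

Request:
send_rows(increments=[[[0,0,0],[0,0,0],-1],[[0,0,-20],[0,0,0],-1],[[0,0,-60],[0,0,0],-1],[[0,0,-80],[0,0,0],-1],[[0,0,-80],[0,0,0],-1]])

```text
t: 14.4
position: [0.449, 0.0628, 0.0883]
eef_rot: [0.002, -0.038, 0.999, -0.0]
wrist_force: [-0.0, -1.4, -1.6]
width: 0.04
```

```bash
python3 - <<'E'
from h import *
from rig import r
print(r.get_obs()['position'],move(r.get_obs(),[.6005,.045,.05],86.4))
E
```

```text
[0.44899206 0.06278906 0.08831349] (array([-149.6,  -29.2,   38.8]), array([0. , 0.2, 7.9]))
```

Request:
send_rows(increments=[[[-38,-7,0],[0,0,2],-1],[[-75,-15,0],[0,0,4],-1],[[-113,-22,0],[0,0,6],-1],[[-150,-29,10],[0,0,7.9],-1],[[-150,-29,38],[0,0,7.9],-1]])

```text
t: 15.02
position: [0.6026, 0.0448, 0.0478]
eef_rot: [0.001, 0.032, 1.0, 0.0]
wrist_force: [-1.0, -0.1, -2.6]
width: 0.0395
```

Request:
send_rows(increments=[[[0,0,0],[0,0,0],-1],[[0,0,0],[0,0,0],-1],[[0,0,0],[0,0,0],-1]])

```text
t: 15.4
position: [0.6004, 0.0453, 0.05]
eef_rot: [0.001, 0.031, 1.0, 0.0]
wrist_force: [0.3, 0.5, -1.9]
width: 0.0399
```

```bash
python3 - <<'E'
from h import *
from rig import r
import pickle
c=r.capture('wrist');pickle.dump(c,open('w6.pkl','wb'));cv2.imwrite('pics/w6.png',cv2.resize(c['image'][:,:,::-1],(800,600)))
o=r.get_obs();print(o['position'],move(o,[.6005,.045,.0165],86.4))
E
```

```text
[0.60042    0.045292   0.05003911] (array([-0.1, -0.3, 33.5]), array([0. , 0.1, 0.1]))
```

View pics/w6.png

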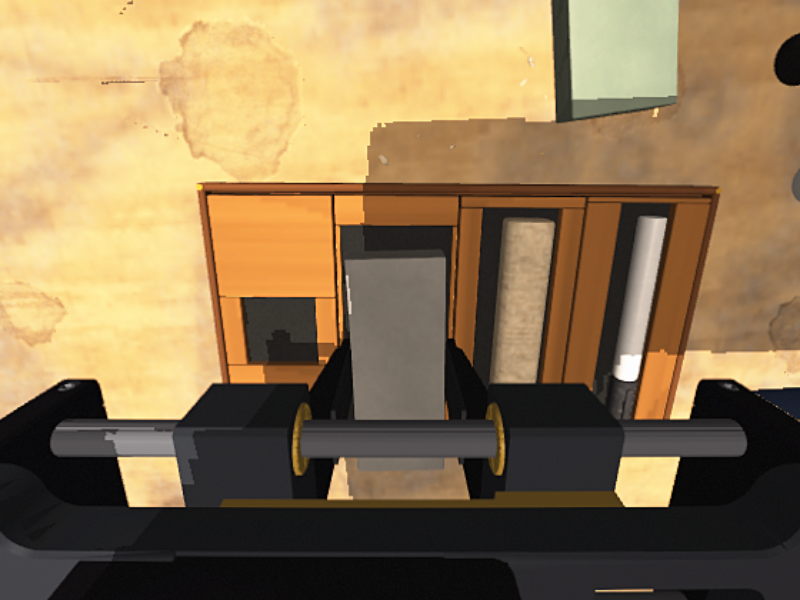

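The stone hangs over its recess, and the marker and blank are in theirs. Lowering it.

Request:
send_rows(increments=[[[0,0,18],[0,0,0],-1],[[0,0,28],[0,0,0],-1],[[0,0,33.5],[0,0,0],-1],[[0,0,33.5],[0,0,0],-1],[[0,0,33.5],[0,0,0],-1]])

```text
t: 16.08
position: [0.6002, 0.0452, 0.0154]
eef_rot: [-0.0, 0.031, 1.0, 0.0]
wrist_force: [-1.0, 0.2, -2.1]
width: 0.0396
```

Request:
send_rows(increments=[[[0,0,0],[0,0,0],0.05],[[0,0,0],[0,0,0],0.05],[[0,0,0],[0,0,0],0.05],[[0,0,-30],[0,0,0],0.05],[[0,0,-80],[0,0,0],0.05]])

```text
t: 16.7
position: [0.5994, 0.0452, 0.0953]
eef_rot: [-0.002, 0.031, 1.0, 0.0]
wrist_force: [0.2, 0.2, 0.2]
width: 0.0502
```

```bash
python3 - <<'E'
from h import *
from rig import r
print(r.get_obs()['position'],move(r.get_obs(),[.4776,.2413,.14],86.4))
E
```

```text
[0.59942797 0.0451872  0.09527194] (array([133.9, 188.2, -44.3]), array([-0. , -0.2,  0. ]))
```

Request:
send_rows(increments=[[[30,42,-20],[0,0,0],0.05],[[60,84,-44],[0,0,0],0],[[90,126,-44],[0,0,0],-0.1],[[115,165,-44],[0,0,0],-0.1],[[134,188,-44],[0,0,0],-0.1]])

```text
t: 17.32
position: [0.4771, 0.2428, 0.1399]
eef_rot: [0.0, 0.03, 1.0, 0.0]
wrist_force: [-0.2, -0.1, 0.5]
width: 0.0427
```

Request:
send_rows(increments=[[[0,0,0],[0,0,0],-0.1],[[0,0,0],[0,0,0],-0.1],[[0,0,0],[0,0,0],-0.1]])

```text
t: 17.7
position: [0.4788, 0.2404, 0.1396]
eef_rot: [0.0, 0.032, 0.999, 0.0]
wrist_force: [0.5, 0.4, 0.8]
width: 0.0427
```

```bash
python3 - <<'E'
from h import *
from rig import r
import pickle
c=r.capture('wrist');pickle.dump(c,open('w7.pkl','wb'));cv2.imwrite('pics/w7.png',cv2.resize(c['image'][:,:,::-1],(800,600)))
o=r.get_obs();print(o['position'],move(o,[.4776,.2413,.0065],86.4))
print((proj(c,[[0.4776, 0.2413,.022],[.4776,.2413,0]])/.7).round().tolist())
E
```

```text
[0.47870453 0.24037017 0.1395904 ] (array([  1.2,   0.9, 133.1]), array([ 0.,  0., -0.]))
[[400.0, 289.0], [399.0, 281.0]]
```

View pics/w7.png

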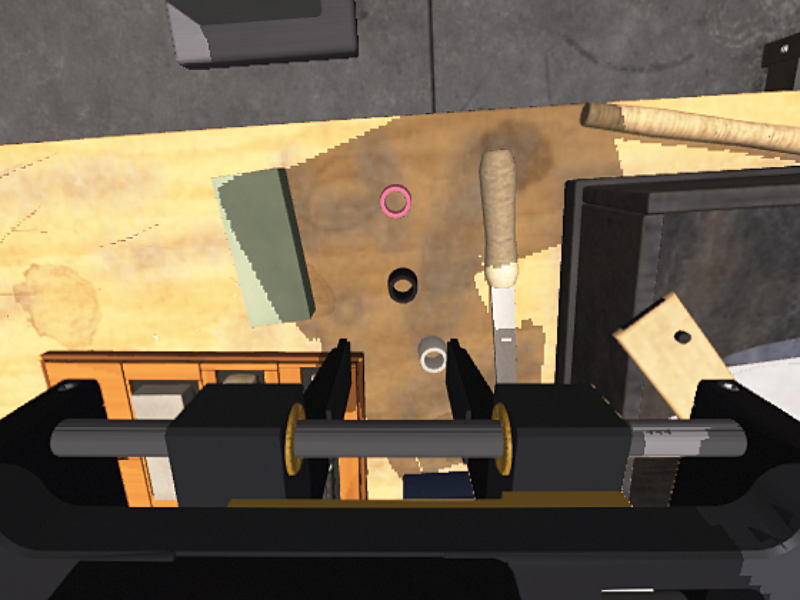

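The black ring shows at (403,288), 2 mm towards +y of my estimate. The black box on the left could sit under the gripper body, so I'll triangulate its near corner, top (187,402) and wrist (567,181), along with the saw end.

```bash
python3 - <<'E'
from h import *
import pickle
a=pickle.load(open('top.pkl','rb'));b=pickle.load(open('w7.pkl','rb'));s=pickle.load(open('scene.pkl','rb'))
def tri(*v):
    A=[];B=[]
    for c,u in v:
        p=c['cam_to_world'][:3,3];d=ray(c,[np.array(u)*.7],0)[0]-p;d/=np.linalg.norm(d);M=np.eye(3)-np.outer(d,d);A.append(M);B.append(M@p)
    x=np.linalg.lstsq(np.vstack(A),np.hstack(B),rcond=None)[0];return x.round(3),[(proj(c,x)[0]/.7-u).round(1) for c,u in v]
print('box',tri((a,(187,402)),(b,(567,181))))
print('saw hole',tri((a,(140,337)),(b,(683,338)),(s,(108,446))))
print('saw right corner',tri((a,(165,335)),(s,(141,434))), tri((a,(144,356)),(b,(613,335)),(s,(119,460))))
print('white',ray(b,[np.array((433,357))*.7],.022),'pink',ray(b,[np.array((396,200))*.7],.022),'ring',ray(b,[np.array((403,288))*.7],.022))
E
```

```text
box (array([0.401, 0.288, 0.202]), [array([-0.1, -0.1]), array([-0.3, -0.4])])
saw hole (array([0.487, 0.386, 0.112]), [array([ 0.1, -0.1]), array([-0.5, -1.5]), array([-0.5, -0.5])])
saw right corner (array([0.488, 0.356, 0.105]), [array([1.7, 1. ]), array([-2.3, -0.5])]) (array([0.476, 0.376, 0.097]), [array([ 8.9, -9.6]), array([ 35., -25.]), array([ 6.3, -5.1])])
white [[0.53283839 0.26325616 0.022     ]] pink [[0.41526443 0.24280453 0.022     ]] ring [[0.47723573 0.24383556 0.022     ]]
```

```bash
python3 - <<'E'
from h import *
from rig import r
o=r.get_obs();print(o['joint_pos'].round(2),o['position'])
E
```

```text
[ 0.34  0.46  1.86  0.    0.82 -1.17] [0.47870453 0.24037017 0.1395904 ]
```

```bash
python3 - <<'E'
from h import *
import pickle
a=pickle.load(open('top.pkl','rb'));s=pickle.load(open('scene.pkl','rb'));b=pickle.load(open('w7.pkl','rb'))
for z in(0,.03,.06,.09,.12):
  p=ray(a,np.array([(195,245),(187,402)])*.7,z);print(z,p[:,:2].round(3).tolist(),(proj(s,p)/.7).round().tolist(),(proj(b,p)/.7).round().tolist())
im=s['image'][230:400,0:150];cv2.imwrite('pics/c.png',cv2.resize(im[:,:,::-1],None,fx=4,fy=4,interpolation=cv2.INTER_CUBIC)[:600])
E
```

```text
0 [[0.64, 0.368], [0.411, 0.365]] [[117.0, 388.0], [180.0, 538.0]] [[555.0, 450.0], [566.0, 181.0]]
0.03 [[0.631, 0.356], [0.41, 0.354]] [[121.0, 376.0], [184.0, 524.0]] [[554.0, 465.0], [566.0, 181.0]]
0.06 [[0.621, 0.345], [0.408, 0.342]] [[125.0, 364.0], [189.0, 508.0]] [[553.0, 483.0], [566.0, 181.0]]
0.09 [[0.612, 0.333], [0.407, 0.331]] [[129.0, 350.0], [193.0, 491.0]] [[552.0, 506.0], [566.0, 181.0]]
0.12 [[0.603, 0.321], [0.405, 0.319]] [[134.0, 336.0], [198.0, 473.0]] [[551.0, 533.0], [566.0, 181.0]]
```

View pics/c.png

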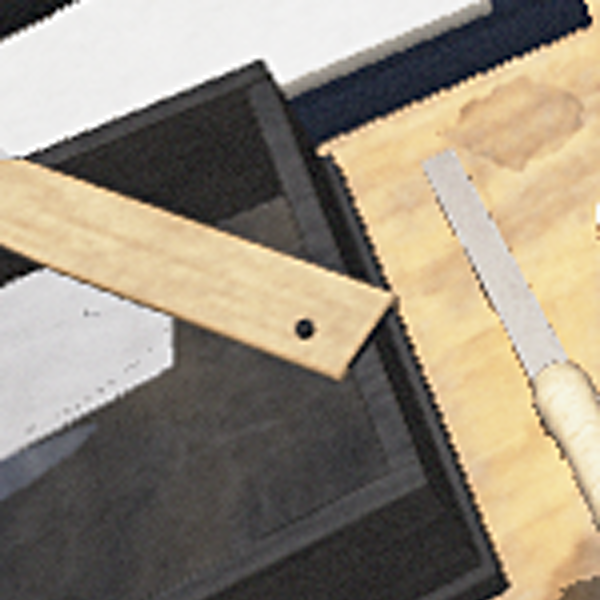

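The silhouette in the scene view shows that the box base edge is at y≈0.367 with vertical walls, and the saw end is at y≈0.356. The gripper body reaches only y≈0.333, so a straight descent is clear.

Request:
send_rows(increments=[[[1.5,3,45],[0,0,0],-0.1],[[1.5,3,85],[0,0,0],-0.1],[[1.5,3,115],[0,0,0],-0.1],[[1.5,3,132.5],[0,0,0],-0.1],[[1.5,3,132.5],[0,0,0],-0.1]])

```text
t: 18.38
position: [0.4767, 0.2435, 0.0061]
eef_rot: [-0.001, 0.032, 1.0, -0.0]
wrist_force: [0.1, 0.4, 0.4]
width: 0.0427
```

Request:
send_rows(increments=[[[0,0,0],[0,0,0],-0.4],[[0,0,0],[0,0,0],-1],[[0,0,0],[0,0,0],-1],[[0,0,0],[0,0,0],-1],[[0,0,0],[0,0,0],-1]])

```text
t: 19.0
position: [0.4772, 0.2444, 0.0078]
eef_rot: [0.001, 0.031, 1.0, 0.0]
wrist_force: [0.3, -1.5, 6.6]
width: 0.0206
```

Request:
send_rows(increments=[[[0,0,0],[0,0,0],-1],[[0,0,-20],[0,0,0],-1],[[0,0,-60],[0,0,0],-1],[[0,0,-90],[0,0,0],-1],[[0,0,-90],[0,0,0],-1]])

```text
t: 19.62
position: [0.4776, 0.2446, 0.0991]
eef_rot: [0.002, 0.031, 1.0, 0.001]
wrist_force: [-1.1, -0.0, -0.1]
width: 0.0207
```

```bash
python3 - <<'E'
from h import *
from rig import r
print(r.get_obs()['position'],move(r.get_obs(),[.597,-.018,.06],86.4))
E
```

```text
[0.47761017 0.24460972 0.09909985] (array([-135.3, -254.8,   39.2]), array([0.1, 0.2, 0.1]))
```

Request:
send_rows(increments=[[[-27,-51,0],[0,0,0],-1],[[-54,-102,0],[0,0,0],-1],[[-81,-153,0],[0,0,0],-1],[[-108,-204,0],[0,0,0],-1],[[-135,-255,0],[0,0,0],-1]])

```text
t: 20.25
position: [0.5959, -0.0204, 0.096]
eef_rot: [-0.001, 0.031, 1.0, 0.0]
wrist_force: [-0.0, 0.3, 0.1]
width: 0.0205
```

Request:
send_rows(increments=[[[0,0,20],[0,0,0],-1],[[0,0,20],[0,0,0],-1],[[0,0,20],[0,0,0],-1]])

```text
t: 20.62
position: [0.5955, -0.018, 0.077]
eef_rot: [-0.0, 0.031, 1.0, 0.0]
wrist_force: [0.4, 0.3, -0.7]
width: 0.0208
```

```bash
python3 - <<'E'
from h import *
from rig import r
import pickle
t=r.capture('top');s=r.capture('scene');c=r.capture('wrist');pickle.dump((c,t,s),open('w8.pkl','wb'))
o=r.get_obs();print(o['position'],o['width'],move(o,[.597,-.018,.0165],86.4))
x=np.array([o['position']]);q=proj(s,x)[0].astype(int);print(q/.7,proj(c,x)/.7)
e=cv2.resize(s['image'][q[1]-65:q[1]+50,q[0]-60:q[0]+60,::-1],(400,400),interpolation=cv2.INTER_CUBIC)
f=cv2.resize(c['image'][:,:,::-1],(400,300))
g=np.zeros((400,800,3),np.uint8);g[:,:400]=e;g[:300,400:]=f;cv2.imwrite('pics/w8.png',g)
E
```

```text
[ 0.5958401  -0.01796242  0.07765653] 0.0205476159977375 (array([-1.1,  0. , 61.2]), array([0. , 0. , 0.1]))
[388.57142857 254.28571429] [[398.32311987 363.41672292]]
```

View pics/w8.png

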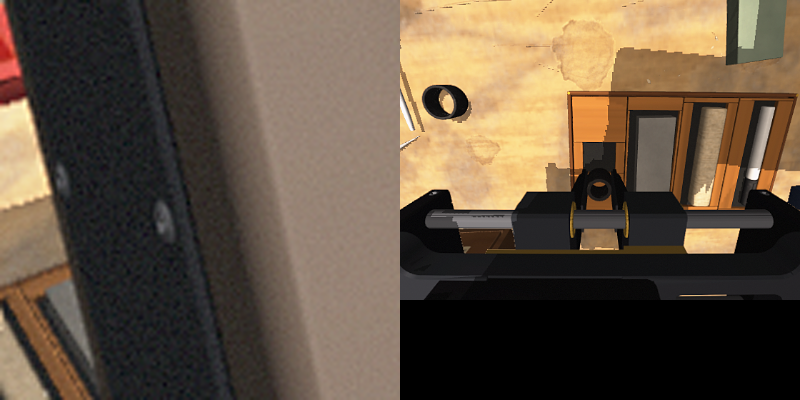

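```bash
python3 - <<'E'
from h import *
import pickle
c,t,s=pickle.load(open('w8.pkl','rb'));p=np.array([.5958,-.018,.0777])
print((ray(c,[np.array((397,374))*.7],p[2]+.0145)-p)*1000)
cv2.imwrite('pics/w9.png',cv2.resize(c['image'][215:295,220:340,::-1],None,fx=6,fy=6,interpolation=cv2.INTER_CUBIC))
E
```

```text
[[-2.31556362 -0.37471419 14.5       ]]
```

View pics/w9.png

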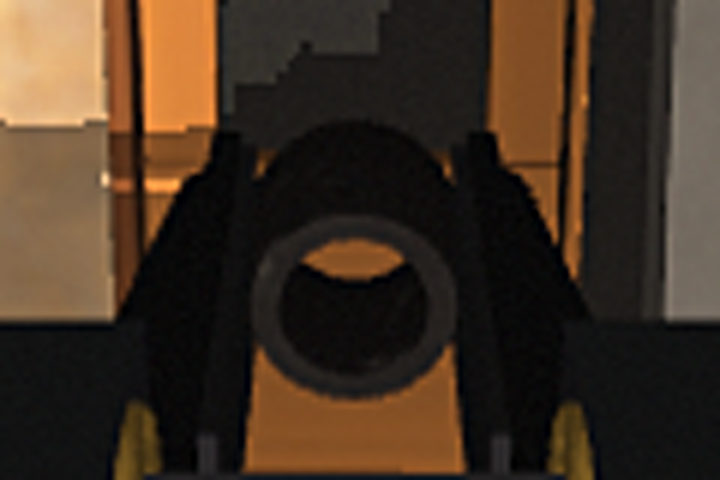

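The ring is held upright between the pads and centred within about 2 mm. Placing it.

Request:
send_rows(increments=[[[-3,0,25],[0,0,0],-1],[[-3,0,45],[0,0,0],-1],[[-3,0,56],[0,0,0],-1],[[-3,0,61.5],[0,0,0],-1],[[-3,0,61.5],[0,0,0],-1]])

```text
t: 21.4
position: [0.599, -0.0187, 0.0162]
eef_rot: [0.0, 0.031, 1.0, 0.0]
wrist_force: [-0.5, -0.0, 0.6]
width: 0.0206
```

Request:
send_rows(increments=[[[0,0,0],[0,0,0],-0.3],[[0,0,0],[0,0,0],-0.3],[[0,0,0],[0,0,0],-0.3],[[0,0,-30],[0,0,0],-0.3],[[0,0,-80],[0,0,0],-0.3]])

```text
t: 22.02
position: [0.598, -0.0188, 0.0953]
eef_rot: [-0.002, 0.031, 1.0, 0.0]
wrist_force: [1.6, 0.6, 0.0]
width: 0.0332
```

```bash
python3 - <<'E'
from h import *
from rig import r
print(r.get_obs()['position'],move(r.get_obs(),[.42,.25,.25],86.4))
E
```

```text
[ 0.59795851 -0.01875287  0.09527346] (array([ 194.8,  257.2, -154. ]), array([ 0. , -0.2,  0. ]))
```

Request:
send_rows(increments=[[[10,0,-60],[0,0,0],-0.3],[[30,40,-110],[0,0,0],-0.3],[[70,90,-150],[0,0,0],-0.3],[[110,140,-150],[0,0,0],-0.3],[[150,190,-150],[0,0,0],-0.3]])

```text
t: 22.65
position: [0.4701, 0.1665, 0.2461]
eef_rot: [0.001, 0.031, 1.0, 0.0]
wrist_force: [0.6, 0.9, 0.8]
width: 0.033
```

Request:
send_rows(increments=[[[40,50,0],[0,0,0],-0.3],[[40,100,0],[0,0,0],-0.3],[[40,100,0],[0,0,0],-0.3],[[40,100,0],[0,0,0],-0.3]])

```text
t: 23.15
position: [0.4373, 0.2672, 0.245]
eef_rot: [-0.0, 0.031, 1.0, -0.0]
wrist_force: [0.4, -0.3, 0.1]
width: 0.0333
```

```bash
python3 - <<'E'
from h import *
from rig import r
t=r.capture('top');print(r.get_obs()['position'],r.get_obs()['wrist_force'])
cv2.imwrite('pics/f1.png',cv2.resize(t['image'][130:310,150:450,::-1],(800,480),interpolation=cv2.INTER_CUBIC))
s=r.capture('scene');cv2.imwrite('pics/f2.png',cv2.resize(s['image'][150:330,100:400,::-1],(800,480),interpolation=cv2.INTER_CUBIC))
E
```

```text
[0.43747668 0.26684027 0.24511322] [ 0.17396833 -0.31896772 -0.19311368]
```

View pics/f1.png

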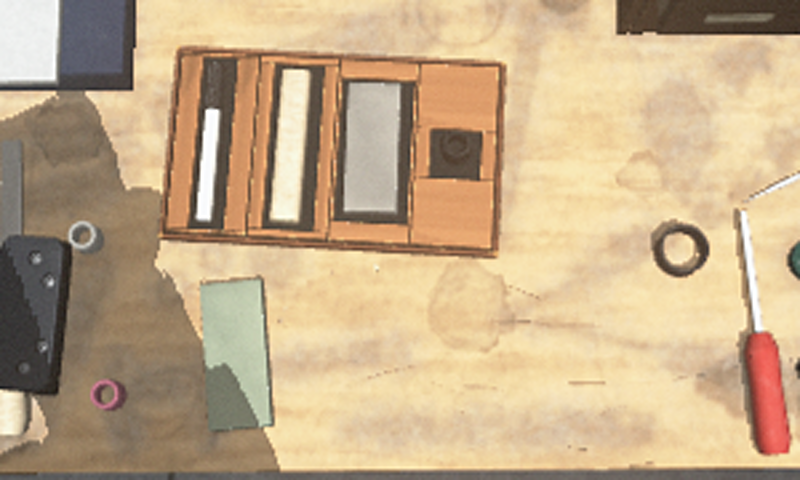

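View pics/f2.png

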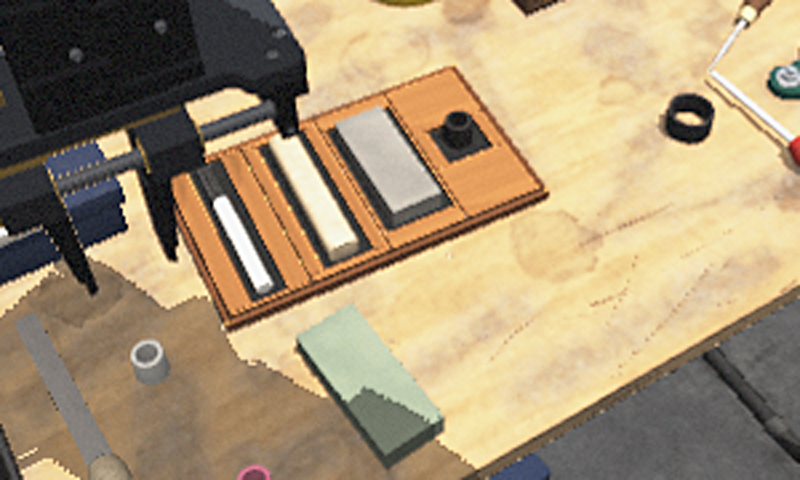

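Both views show all four parts in their recesses, with the loupe and green stone untouched. The marker cap looks close to the far end of its recess, so I'll check that numerically.

```bash
python3 - <<'E'
from h import *
from rig import r
t=r.capture('top');c=np.array([.6083,.1689]);a=np.radians(-3.5);e=np.array([np.cos(a),np.sin(a)]);n=np.array([-e[1],e[0]])
f=lambda u,v,z:(lambda p:(((p-c)@e*1000).round(1),((p-c)@n*1000).round(1)))(ray(t,[(150+u*.375,130+v*.375)],z)[0,:2])
print('near end',f(203,222,.0145),'white/cap',f(212,108,.021),'rec near',f(205,228,.0105),'rec far',f(220,57,.0105))
s=r.capture('scene')
cv2.imwrite('pics/f3.png',np.hstack([cv2.resize(t['image'][145:222,210:252,::-1],(330,600),interpolation=cv2.INTER_CUBIC),cv2.resize(s['image'][205:265,165:212,::-1],(470,600),interpolation=cv2.INTER_CUBIC)]))
E
```

```text
near end (np.float64(-63.4), np.float64(1.8)) white/cap (np.float64(24.6), np.float64(1.0)) rec near (np.float64(-67.1), np.float64(0.6)) rec far (np.float64(69.5), np.float64(-0.0))
```

View pics/f3.png

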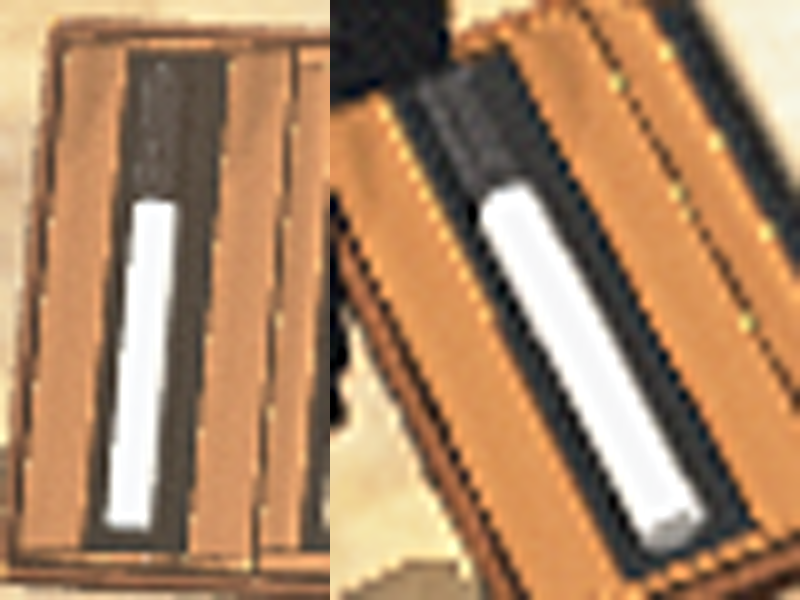

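The marker runs from -63 to about +61 mm in the ±69 mm recess, so it is inside and flat. Handing in.

```bash
python3 -c "
from rig import r
print(r.finish_job(), r.get_obs()['t'])"
```

```text
the job is handed in; nothing more can be done
the job is handed in; nothing more can be done
```

I put the blank, marker, grey stone and ring into their recesses in that order, about 23 s into the 112 s limit, and handed the job in. The last top and scene views show all four inside their recesses. The loupe, green stone, and pink and white rings were untouched. The arm was clear with about 0 N on the wrist.

- **Marker:** its cap looked close to the far end in the picture, so I measured it. It runs from -63 to about +61 mm in a ±69 mm recess, so it is clear of both ends.
- **Ring:** the gripper closed to 20.6 mm on it instead of 23 mm. A close view showed it held upright and centred within about 2 mm.
- **Marker pick-up:** the top and wrist cameras disagreed by about 3 mm on where it lay. I followed the wrist view and it gripped cleanly.

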